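Sound check of three chime bars

ROBOT

A 6-joint arm with a two-finger parallel gripper is mounted at the origin on the work surface. World frame = base frame: x ahead of the robot, y to its left, z up, the work surface at z = 0. Lengths are in m, angles in rad, forces in N, time in s.
With the tool pointing down it reaches from about 0.325 to 0.925 m from the base axis. Payload 3.1 kg.
Tool frame: the origin (TCP) lies at the very end of the fingers, on their centre line; the grasp point (between the pads) lies 19 mm behind it; z points along the fingers, y is the line along which they close (so a half turn about z gives the same grasp; the last joint's range is limited). The gripper opens to 85 mm and grips with 20 to 120 N. Pads are 22 mm wide; open, the fingers measure 114 mm over their backs; the gripper's body (76 mm by 85 mm) begins 54 mm behind the grasp point. The pads swing forward as they close: fully open they stand 13 mm farther back than shut.
Start: joints at [-1.452, 0.217, 1.613, -0, 1.311, -0.112], TCP at [0.143, -0.608, 0.231] pointing down, gripper open.
Joint ranges: [-2.75, 2.75], [-0.78, 2.1], [0.31, 2.55], [-1.13, 4.27], [0.13, 2.63], [-2.58, 2.58]. Speed limits (rad/s): [2.79, 2.79, 3.14, 3.14, 3.14, 3.14].

INTERFACE

Orientations are given as a unit quaternion [x, y, z, w].
In Python, from station import env gives the robot as it stands.
- The arm moves only by the tool jog_arm, never from a script. Its argument "motion" is a list of rows, each an object with "jaw": the opening, from 0 (shut) to 1 (fully open); "translation": the shift along the tool's x, y, z in cm, a list of three; "angular": the turn, a rotation vector about the tool's x, y, z in degrees, a list of three. In form: [{"jaw": jaw, "translation": [tx, ty, tz], "angular": [rx, ry, rz]}, ...]. A call has exactly 5 rows; each row is the pose to reach, as a shift and turn from the pose commanded when the call began, along the tool's axes at that moment; what a row does not reach only later rows make up. A row lasts 1/10 s, in which the tool goes at most 50 mm and 8.59 degrees, less where a joint would pass 70% of its speed; a pose out of reach is approached as far as the arm can. A call with a gripper value outside its range is refused whole. The fingers move at their own pace and stop on an object; the grip force is fixed at half the most. Time passes only in rows, so rows that repeat a pose let the fingers close, or fill a call up. It gives the time, the measured TCP pose, the force, the opening and the grip force at its end, in the units of the state.
- env.read_state(): the state, without advancing time (a new reading comes with each control period).
- env.capture(name): name is "side" or "top" or "wrist"; returns a dict with "img" (400x640x3 uint8, blue, green, red), "fx", "fy", "cx", "cy" (pixels), "extrinsics" (4x4, takes a point from world to camera coordinates). Camera axes: x right, y up, looking along -z (the intrinsics and any distortion apply to the point x, -y, -z); pixel columns grow to the right and rows downward; lengths in m; the calibration is good to about 2 mm. The wrist camera is an equidistant fisheye: a pixel r from the principal point sees the ray r / f radians off the axis. A picture is of the moment at which its call begins. There is no depth.
- env.job_done(): hands the job in; it is judged then, once.
The state is a dict: "time_s": time; "qpos": joint angles; "qd": joint speeds; "effort": joint torques, N m; "eef_pos": TCP position; "orientation": TCP orientation; "ft_force": force on the tool from outside, world axes, zero at the start; "torque": the same for the moment, N m; "gripper_width": finger opening in m; "grip_force": force on a finger pad.
Only numpy, scipy, OpenCV 4.12 (cv2) and the standard library are available. Lean on these libraries where they do the work, as an engineer would, in place of code of your own. Each camera call takes 0.05 s, during which the arm holds its last target. There are 200 camera calls.

TASK

Check that the three chime bars sound before the acoustics lesson: with a fingertip, lightly tap the metal bar of the longest chime, then of the shortest, then of the middle-length one, letting each bar spring back up before the next and never pressing a bar down hard towards its box. Leave all chimes standing where they are, pick nothing up, leave the beater, the weights and the beaker alone, and finish with the hand clear.

Things in the scene. Friction and masses are not known exactly. Their poses are not given: they have to be found in the camera images.
- chime_long: the longest of three loose chime bars: a light wooden resonance box 240 mm long (x), 56 wide (y), 52 high, standing on the table, with a plain aluminium bar 220 x 38 x 8 mm lying along it on foam strips; origin at the centre of the box's underside, z up. Bar top 78 mm above the table. Whole thing about 0.72 kg.
- long_top (a point): centre of the upper face of the long chime's aluminium bar, 78 mm above the table when untouched (moves down with the bar); x along the bar, z up
- long_bar (a joint): how far that bar is pushed straight down into its foam, m: 0 untouched, 0.014 at its stop. It starts to sink at about 1 N and then takes 0.5 N more per mm (about 3.5 N at 5 mm, 8 N at the stop), and springs back when let go
- chime_middle: the middle-length of three loose chime bars: a light wooden resonance box 180 mm long (x), 56 wide (y), 52 high, standing on the table, with a plain aluminium bar 160 x 38 x 8 mm lying along it on foam strips; origin at the centre of the box's underside, z up. Bar top 78 mm above the table. Whole thing about 0.6 kg.
- middle_top (a point): centre of the upper face of the middle chime's aluminium bar, 78 mm above the table when untouched (moves down with the bar); x along the bar, z up
- middle_bar (a joint): how far that bar is pushed straight down into its foam, m: 0 untouched, 0.014 at its stop. It starts to sink at about 1 N and then takes 0.5 N more per mm (about 3.5 N at 5 mm, 8 N at the stop), and springs back when let go
- chime_short: the shortest of three loose chime bars: a light wooden resonance box 120 mm long (x), 56 wide (y), 52 high, standing on the table, with a plain aluminium bar 100 x 38 x 8 mm lying along it on foam strips; origin at the centre of the box's underside, z up. Bar top 78 mm above the table. Whole thing about 0.48 kg.
- short_top (a point): centre of the upper face of the short chime's aluminium bar, 78 mm above the table when untouched (moves down with the bar); x along the bar, z up
- short_bar (a joint): how far that bar is pushed straight down into its foam, m: 0 untouched, 0.014 at its stop. It starts to sink at about 1 N and then takes 0.5 N more per mm (about 3.5 N at 5 mm, 8 N at the stop), and springs back when let go
- brass_weight: loose brass weight with a small knob, 30 mm across, 49 mm high, standing between two chimes; origin under its centre; leave alone
- steel_weight: loose plain steel cylinder, 30 mm across, 35 mm high, standing between two chimes; origin under its centre; leave alone
- beater: loose wooden beater with a black rubber head, about 230 mm long, 28 mm high at the head, lying beyond the chimes; its own x runs along the stick to the head; origin on the table, 85 mm from the head; leave alone
- beaker: loose glass beaker 68 mm across, 85 mm high, standing to the left of the chimes; origin under its centre; leave alone
There are look-alikes about, which are no part of the job. What is shaped like the chime_middle but orange or purple is not meant.

How it is judged:
On the way, in this order (a step that is already met when the one before it is completed fails the run):
1. the longest chime's bar is tapped (sinks over 1 mm under the fingers) with the other bars untouched (value of joint long_bar above 0.001 m and contact force between the fingers and chime_long above 0.3 N and value of joint each of middle_bar, short_bar below 0.0008 m), for 0.02 s.
2. then the shortest chime's bar, with the other bars up (value of joint short_bar above 0.001 m and contact force between the fingers and chime_short above 0.3 N and value of joint each of long_bar, middle_bar below 0.0008 m), for 0.02 s.
3. then the middle-length chime's bar, with the other bars up (value of joint middle_bar above 0.001 m and contact force between the fingers and chime_middle above 0.3 N and value of joint each of long_bar, short_bar below 0.0008 m), for 0.02 s.
At the end, for the whole second after the job is handed in: All three bars are back up (within 0.8 mm) and at rest, every chime stands upright within 20 mm of where it began, and the beater, weights and beaker are within 30 mm of where they began (value of joint each of long_bar, middle_bar, short_bar below 0.0008 m and distance of each of chime_long, chime_middle, chime_short from where it was at the start of the episode below 0.02 m and angle between each of chime_long, chime_middle, chime_short's own z axis and vertical below 0.05 rad and linear speed of each of chime_long, chime_middle, chime_short below 0.02 m/s and distance of each of brass_weight, steel_weight, beater, beaker from where it was at the start of the episode below 0.03 m); the robot touches nothing.
It fails at once if a bar is pressed hard: more than 11 mm down, or over 15 N from the fingers (value of joint any of long_bar, middle_bar, short_bar above 0.011 m or contact force between the fingers and chime_long above 15 N or contact force between the fingers and chime_middle above 15 N or contact force between the fingers and chime_short above 15 N).
It fails at once if two bars are pressed at the same time (value of joint each of long_bar, middle_bar above 0.001 m or value of joint each of long_bar, short_bar above 0.001 m or value of joint each of middle_bar, short_bar above 0.001 m).
It fails at once if a chime is shoved, lifted or tipped (moved over 20 mm, raised over 8 mm or tilted over 0.15 rad) (distance of any of chime_long, chime_middle, chime_short from where it was at the start of the episode above 0.02 m or height (world z) of any of chime_long, chime_middle, chime_short above 0.008 m or angle between any of chime_long, chime_middle, chime_short's own z axis and vertical above 0.15 rad).
It fails at once if the beater, a weight or the beaker is moved over 30 mm or lifted over 15 mm (distance of any of brass_weight, steel_weight, beater, beaker from where it was at the start of the episode above 0.03 m or height (world z) of any of brass_weight, steel_weight, beater, beaker above 0.015 m).
It also fails if it takes over 43 s, if anything falls off the work surface, if the arm or the gripper's body presses on something with over 40 N, if the wrist force passes 120 N, or if a joint passes its speed limit or range.

## Working session

There is one attempt and no reset: what is moved stays moved. The work goes in short steps, Python scripts to look and compute and a tool call to move; the robot and the scene stay as the last step left them, time stands still between calls to the robot, and variables do not carry over. Pictures are saved under pics/ and viewed, at most 10 in all, crops included, and the job is handed in when it is done.

Besides the shell and the picture viewer there is one more tool, called after ">>>" as a command line: name --argument value ..., lists and objects as JSON in quotes. jog_arm: Moves the arm, as the interface text tells. Its arguments: {"type":"object","properties":{"motion":{"type":"array","items":{"type":"object","properties":{"jaw":{"type":"number"},"translation":{"type":"array","items":{"type":"number"}},"angular":{"type":"array","items":{"type":"number"}}}}}},"required":["motion"]}

```bash
mkdir -p pics
cat > h.py <<'E'
from station import env
import numpy as np, cv2
def ray(c,u,v):
    E=np.array(c["extrinsics"]);R=E[:3,:3];t=E[:3,3]
    d=np.array([(u-c["cx"])/c["fx"],-(v-c["cy"])/c["fy"],-1.])
    return -R.T@t, R.T@d
def onz(c,u,v,z):
    o,d=ray(c,u,v); return o+d*(z-o[2])/d[2]
def cross(r1,r2):
    o1,d1=r1;o2,d2=r2
    s=np.linalg.lstsq(np.c_[d1,-d2],o2-o1,rcond=None)[0]
    a,b=o1+d1*s[0],o2+d2*s[1]; return (a+b)/2,np.linalg.norm(a-b)
E
python3 - <<'E'
from h import *
import pickle
d={n:env.capture(n) for n in("side","top")}
pickle.dump(d,open("c.pkl","wb"))
for n in d: cv2.imwrite(f"pics/{n}.png",d[n]["img"])
s=env.read_state();print({k:np.round(v,3) for k,v in s.items()})
for n in d: print(n,d[n].keys(),d[n]["fx"],onz(d[n],320,200,0),ray(d[n],0,0)[0])
E
```

```text
{'time_s': np.float64(0.1), 'qpos': array([-1.452,  0.218,  1.615,  0.   ,  1.311, -0.112]), 'qd': array([-0.   , -0.003, -0.004, -0.001,  0.003, -0.001]), 'effort': array([-1.0000e-03, -3.9808e+01, -3.0497e+01, -0.0000e+00,  4.0000e-03,
        0.0000e+00]), 'eef_pos': array([ 0.143, -0.608,  0.23 ]), 'orientation': array([ 0.993,  0.115, -0.   , -0.001]), 'ft_force': array([-0.082, -0.536, -0.495]), 'torque': array([ 0.006,  0.003, -0.037]), 'grip_force': np.float64(0.0), 'gripper_width': np.float64(0.085)}
side dict_keys(['img', 'fx', 'fy', 'cx', 'cy', 'extrinsics']) 456.20086256370547 [ 0.53287579 -0.05594114  0.        ] [0.3712223  0.98292068 1.14684981]
top dict_keys(['img', 'fx', 'fy', 'cx', 'cy', 'extrinsics']) 464.3383368635991 [ 0.50035493 -0.01072371  0.        ] [0.38370017 0.01374463 1.41464722]
```

View pics/top.png

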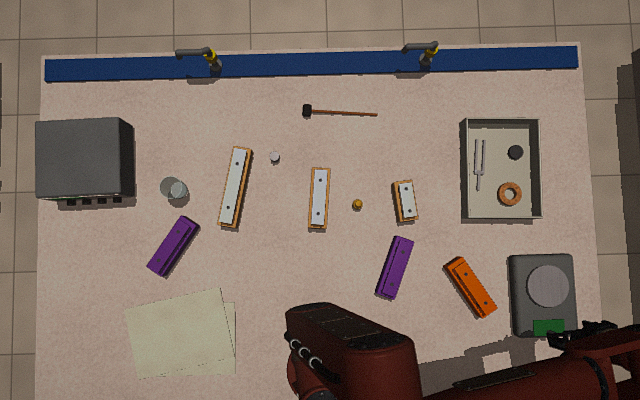

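View pics/side.png

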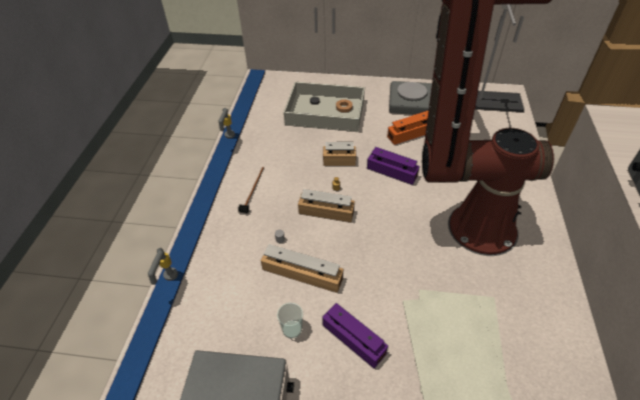

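The top view shows natural-wood chimes with grey bars: long at (235,188), middle at (319,198) and short at (404,201). The side view shows them at (302,263), (327,200) and (340,147). Look-alikes to avoid are purple at top (175,246) and (394,268), and orange at (470,287). The beaker is at (174,189), the brass weight at (357,204) and the steel weight at (275,157).

```bash
cat > m.py <<'E'
from h import *
import pickle
d=pickle.load(open("c.pkl","rb"))
P={"long":((235,188),(302,263)),"middle":((319,198),(327,200)),"short":((404,201),(340,147))}
W={"top":{"long":(28,50),"middle":(22,42),"short":(22,30)},"side":{"long":(48,30),"middle":(36,24),"short":(24,20)}}
def bar(n,k,p):
    im=d[n]["img"];hsv=cv2.cvtColor(im,cv2.COLOR_BGR2HSV)
    m=((hsv[...,1]<28)&(hsv[...,2]>110)).astype(np.uint8)
    w=np.zeros_like(m);a,b=W[n][k];w[p[1]-b:p[1]+b,p[0]-a:p[0]+a]=1
    m=cv2.morphologyEx(m*w,cv2.MORPH_OPEN,np.ones((2,2),np.uint8))
    cs,_=cv2.findContours(m,cv2.RETR_EXTERNAL,cv2.CHAIN_APPROX_NONE)
    c=max(cs,key=cv2.contourArea); return c,cv2.minAreaRect(c)
vis={n:d[n]["img"].copy() for n in d}
for k,(pt,ps) in P.items():
    r={}
    for n,p in(("top",pt),("side",ps)):
        c,r[n]=bar(n,k,p); cv2.drawContours(vis[n],[c],-1,(0,0,255),1)
    x,gap=cross(ray(d["top"],*r["top"][0]),ray(d["side"],*r["side"][0]))
    q=np.array([onz(d["top"],*v,.078) for v in cv2.boxPoints(r["top"])])
    e=q-np.roll(q,-1,0);L=np.linalg.norm(e,axis=1);i=L.argmax()
    print(k,"px",[np.round(r[n][0],1) for n in r],"xyz",np.round(x,3),"gap",round(gap,4),"top@78",np.round(q.mean(0),3),"LxW",np.round(L[:2],3),"yaw",round(np.degrees(np.arctan2(e[i][1],e[i][0]))%180,1),"side@78",np.round(onz(d["side"],*r["side"][0],.078),3))
o=np.hstack([cv2.resize(vis["top"][120:260,180:440],(0,0),fx=1.5,fy=2),])
a=cv2.resize(vis["top"][135:245,200:440],(720,330));b=cv2.resize(vis["side"][130:300,240:400],(264,280))
o=np.zeros((330,720+0,3),np.uint8);o[:]=a
cv2.imwrite("pics/crop.png",np.vstack([a,np.pad(b[:260],((0,0),(0,720-264),(0,0)))]))
for nm,u,v,z in(("brass",357,204,.03),("steel",275,157,.03),("beaker",174,187,.08)): print(nm,np.round(onz(d["top"],u,v,z),3))
E
python3 m.py
```

```text
long px [array([233.4, 186.5]), array([280. , 235.5])] xyz [0.566 0.231 0.159] gap 0.0707 top@78 [0.541 0.24  0.078] LxW [0.217 0.036] yaw 167.7 side@78 [0.621 0.17  0.078]
middle px [array([319.8, 198. ]), array([341. , 199.5])] xyz [ 0.479 -0.009  0.065] gap 0.0439 top@78 [ 0.5   -0.009  0.078] LxW [0.156 0.037] yaw 174.5 side@78 [0.456 0.005 0.078]
short px [array([408.5, 200.6]), array([349.5, 145.5])] xyz [ 0.469 -0.266  0.073] gap 0.0322 top@78 [ 0.485 -0.265  0.078] LxW [0.036 0.098] yaw 6.8 side@78 [ 0.453 -0.259  0.078]
brass [ 0.483 -0.121  0.03 ]
steel [0.632 0.122 0.03 ]
beaker [0.543 0.411 0.08 ]
```

View pics/crop.png

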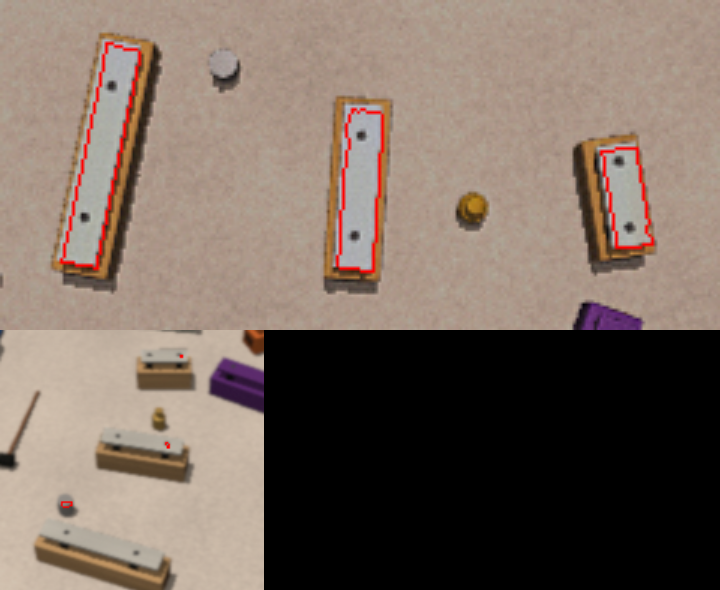

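The crop confirms the three wood-and-grey chimes, and the top outlines fit. The side mask failed because it caught only specks and the steel weight, so I'll threshold it from samples.

```bash
cat > m2.py <<'E'
from h import *
import pickle
d=pickle.load(open("c.pkl","rb"))
lab=cv2.cvtColor(d["side"]["img"],cv2.COLOR_BGR2LAB).astype(int)
T={"long":(233.4,186.5),"middle":(319.3,197.5),"short":(407.5,200.6)}
S={"long":(302,262),"middle":(326,199),"short":(341,147)}
for k,p in S.items():
    ref=np.median(lab[p[1]-1:p[1]+2,p[0]-2:p[0]+3].reshape(-1,3),0)
    tab=np.median(lab[p[1]-28:p[1]-22,p[0]+20:p[0]+26].reshape(-1,3),0)
    m=((abs(lab[...,2]-ref[2])<4)&(abs(lab[...,1]-ref[1])<3)&(abs(lab[...,0]-ref[0])<30)).astype(np.uint8)
    w=np.zeros_like(m);w[p[1]-22:p[1]+25,p[0]-50:p[0]+50]=1
    n,l,st,ce=cv2.connectedComponentsWithStats(m*w,connectivity=4)
    i=l[p[1],p[0]];c=cv2.findContours((l==i).astype(np.uint8),cv2.RETR_EXTERNAL,cv2.CHAIN_APPROX_NONE)[0][0]
    r=cv2.minAreaRect(c)
    x,g=cross(ray(d["top"],*T[k]),ray(d["side"],*r[0]))
    print(k,ref,tab,"rect",np.round(r[0],1),np.round(r[1],1),"xyz",np.round(x,3),"gap",round(g,4))
t=onz
o=np.array([0.143,-.608,.230]);R=__import__("scipy.spatial.transform",fromlist=["x"]).Rotation.from_quat(env.read_state()["orientation"])
for k in T:
    a=onz(d["top"],*T[k],.078);a[2]=.16;print(k,np.round(a,3),"tool cm",np.round(R.inv().apply(a-o)*100,1))
E
python3 m2.py
```

```text
long [181. 128. 136.] [195. 131. 139.] rect [301.8 258.8] [76.8 12. ] xyz [0.542 0.241 0.072] gap 0.0031
middle [178. 128. 135.] [191. 131. 139.] rect [326.2 196.1] [49.5  9.4] xyz [ 0.503 -0.008  0.075] gap 0.0032
short [181. 128. 136.] [150.5 131.  137. ] rect [339.  144.5] [ 7. 28.] xyz [ 0.488 -0.263  0.076] gap 0.0055
long [0.54 0.24 0.16] tool cm [ 58.  -73.4   7.2]
middle [ 0.501 -0.008  0.16 ] tool cm [ 48.6 -50.2   7.1]
short [ 0.485 -0.262  0.16 ] tool cm [ 41.2 -25.8   7.1]
```

>>> jog_arm --motion '[{"jaw":0,"translation":[2.8,-3.5,0],"angular":[0,0,0]},{"jaw":0,"translation":[5.6,-7,0],"angular":[0,0,0]},{"jaw":0,"translation":[8.4,-10.5,0],"angular":[0,0,0]},{"jaw":0,"translation":[11.2,-14,0],"angular":[0,0,0]},{"jaw":0,"translation":[14,-17.6,0],"angular":[0,0,0]}]'

```text
time_s: 0.6
eef_pos: [0.2393, -0.4031, 0.2307]
orientation: [0.993, 0.115, 0.0, -0.001]
ft_force: [0.6, -0.8, 0.4]
gripper_width: 0.0125
grip_force: 0.0
```

>>> jog_arm --motion '[{"jaw":0,"translation":[2.8,-3.5,0],"angular":[0,0,0]},{"jaw":0,"translation":[5.6,-7,0],"angular":[0,0,0]},{"jaw":0,"translation":[8.4,-10.5,0],"angular":[0,0,0]},{"jaw":0,"translation":[11.2,-14,0],"angular":[0,0,0]},{"jaw":0,"translation":[14,-17.6,0],"angular":[0,0,0]}]'

```text
time_s: 1.1
eef_pos: [0.3352, -0.1999, 0.231]
orientation: [0.993, 0.115, 0.0, 0.0]
ft_force: [1.4, 0.1, -1.3]
gripper_width: -0.0001
grip_force: 0.0
```

>>> jog_arm --motion '[{"jaw":0,"translation":[2.8,-3.5,0.5],"angular":[0,0,0]},{"jaw":0,"translation":[5.6,-7,1],"angular":[0,0,0]},{"jaw":0,"translation":[8.4,-10.5,1.5],"angular":[0,0,0]},{"jaw":0,"translation":[11.2,-14,2],"angular":[0,0,0]},{"jaw":0,"translation":[14,-17.6,2.5],"angular":[0,0,0]}]'

```text
time_s: 1.6
eef_pos: [0.4312, 0.0035, 0.2059]
orientation: [0.993, 0.115, 0.0, 0.0]
ft_force: [0.8, 0.3, -0.2]
gripper_width: -0.0003
grip_force: 0.0
```

>>> jog_arm --motion '[{"jaw":0,"translation":[2.8,-3.5,0.5],"angular":[0,0,0]},{"jaw":0,"translation":[5.6,-7,1],"angular":[0,0,0]},{"jaw":0,"translation":[8.4,-10.5,1.5],"angular":[0,0,0]},{"jaw":0,"translation":[11.2,-14,2],"angular":[0,0,0]},{"jaw":0,"translation":[14,-17.6,2.5],"angular":[0,0,0]}]'

```text
time_s: 2.1
eef_pos: [0.5272, 0.2068, 0.1805]
orientation: [0.993, 0.115, -0.0, 0.0]
ft_force: [0.9, -0.7, 0.4]
gripper_width: -0.0001
grip_force: 0.0
```

>>> jog_arm --motion '[{"jaw":0,"translation":[1.2,-1.7,2],"angular":[0,0,0]},{"jaw":0,"translation":[2.1,-3,4],"angular":[0,0,0]},{"jaw":0,"translation":[2.1,-3,6],"angular":[0,0,0]},{"jaw":0,"translation":[2.1,-3,7.5],"angular":[0,0,0]},{"jaw":0,"translation":[2.1,-3,8],"angular":[0,0,0]}]'

```text
time_s: 2.6
eef_pos: [0.5386, 0.2383, 0.0986]
orientation: [0.993, 0.115, -0.002, 0.0]
ft_force: [-0.6, -0.8, -0.2]
gripper_width: -0.0
grip_force: 0.0
```

Run:
```python
from h import *
s=env.read_state();print(s["eef_pos"],s["ft_force"])
a=env.capture("side")["img"];b=env.capture("top")["img"]
cv2.imwrite("pics/pre.png",np.hstack([cv2.resize(a[180:310,230:360],(390,390)),cv2.resize(b[110:240,170:300],(390,390))]))
```

```text
[0.5386434  0.23829237 0.09855892] [-0.57555756 -0.84536503 -0.1626138 ]
```

View pics/pre.png

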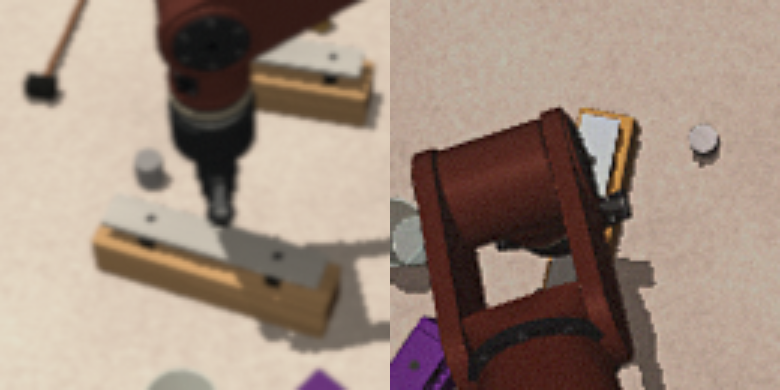

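The closed fingertip hangs just over the middle of the long bar, at side crop (218,218). Tapping gently now.

>>> jog_arm --motion '[{"jaw":0,"translation":[0,0,1.2],"angular":[0,0,0]},{"jaw":0,"translation":[0,0,1.9],"angular":[0,0,0]},{"jaw":0,"translation":[0,0,2.2],"angular":[0,0,0]},{"jaw":0,"translation":[0,0,2.5],"angular":[0,0,0]},{"jaw":0,"translation":[0,0,2.5],"angular":[0,0,0]}]'

```text
time_s: 3.2
eef_pos: [0.5405, 0.2388, 0.0763]
orientation: [0.993, 0.115, -0.0, 0.0]
ft_force: [-1.5, -1.2, 2.0]
gripper_width: -0.0001
grip_force: 1.0
```

>>> jog_arm --motion '[{"jaw":0,"translation":[0,0,0.1],"angular":[0,0,0]},{"jaw":0,"translation":[0,0,0.2],"angular":[0,0,0]},{"jaw":0,"translation":[0,0,0.3],"angular":[0,0,0]},{"jaw":0,"translation":[0,0,0.3],"angular":[0,0,0]},{"jaw":0,"translation":[0,0,0.3],"angular":[0,0,0]}]'

```text
time_s: 3.7
eef_pos: [0.5409, 0.239, 0.0736]
orientation: [0.993, 0.115, 0.0, 0.0]
ft_force: [-1.6, -1.5, 3.5]
gripper_width: 0.0
grip_force: 1.6
```

>>> jog_arm --motion '[{"jaw":0,"translation":[0,0,-1],"angular":[0,0,0]},{"jaw":0,"translation":[0,0,-3],"angular":[0,0,0]},{"jaw":0,"translation":[0,0,-6],"angular":[0,0,0]},{"jaw":0,"translation":[0,0,-9],"angular":[0,0,0]},{"jaw":0,"translation":[-1.4,4,-9],"angular":[0,0,0]}]'

```text
time_s: 4.2
eef_pos: [0.541, 0.2011, 0.17]
orientation: [0.993, 0.117, 0.007, -0.002]
ft_force: [2.3, -0.1, 0.1]
gripper_width: -0.0003
grip_force: 0.0
```

>>> jog_arm --motion '[{"jaw":0,"translation":[-1.5,4.3,0],"angular":[0,0,0]},{"jaw":0,"translation":[-3,8.6,0],"angular":[0,0,0]},{"jaw":0,"translation":[-4.5,12.9,0],"angular":[0,0,0]},{"jaw":0,"translation":[-6,17.2,0],"angular":[0,0,0]},{"jaw":0,"translation":[-7.5,21.5,0],"angular":[0,0,0]}]'

```text
time_s: 4.7
eef_pos: [0.5123, -0.0311, 0.1639]
orientation: [0.993, 0.115, 0.001, 0.0]
ft_force: [0.1, -0.4, 0.1]
gripper_width: -0.0002
grip_force: 0.0
```

>>> jog_arm --motion '[{"jaw":0,"translation":[-1.5,4.3,0],"angular":[0,0,0]},{"jaw":0,"translation":[-3,8.6,0],"angular":[0,0,0]},{"jaw":0,"translation":[-4.5,12.9,0],"angular":[0,0,0]},{"jaw":0,"translation":[-6,17.2,0],"angular":[0,0,0]},{"jaw":0,"translation":[-7.5,21.5,0],"angular":[0,0,0]}]'

```text
time_s: 5.2
eef_pos: [0.4885, -0.2579, 0.1639]
orientation: [0.993, 0.115, 0.001, 0.0]
ft_force: [0.9, 0.2, 0.1]
gripper_width: 0.0001
grip_force: 0.0
```

>>> jog_arm --motion '[{"jaw":0,"translation":[-0.2,0.3,2],"angular":[0,0,0]},{"jaw":0,"translation":[-0.2,0.3,4],"angular":[0,0,0]},{"jaw":0,"translation":[-0.2,0.3,5.8],"angular":[0,0,0]},{"jaw":0,"translation":[-0.2,0.3,6.4],"angular":[0,0,0]},{"jaw":0,"translation":[-0.2,0.3,6.4],"angular":[0,0,0]}]'

```text
time_s: 5.7
eef_pos: [0.4867, -0.2588, 0.0984]
orientation: [0.993, 0.115, -0.001, -0.001]
ft_force: [-0.5, 0.3, 0.4]
gripper_width: -0.0001
grip_force: 0.0
```

Run:
```python
from h import *
a=env.capture("side")["img"];b=env.capture("top")["img"]
cv2.imwrite("pics/pre2.png",np.hstack([cv2.resize(a[90:290,240:400],(480,600)),cv2.resize(b[130:280,200:280],(320,600))]))
```

```text
(no output)
```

View pics/pre2.png

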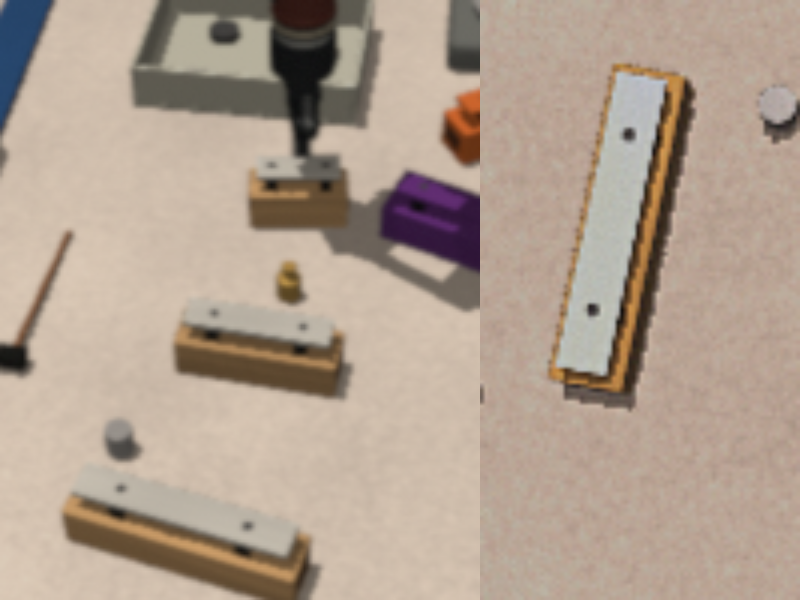

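The long chime hasn't moved and its bar is back up. The fingertip is over the middle of the short bar, at side crop (303,150). Tapping.

>>> jog_arm --motion '[{"jaw":0,"translation":[0,0.3,1.2],"angular":[0,0,0]},{"jaw":0,"translation":[0,0.3,1.9],"angular":[0,0,0]},{"jaw":0,"translation":[0,0.3,2.2],"angular":[0,0,0]},{"jaw":0,"translation":[0,0.3,2.5],"angular":[0,0,0]},{"jaw":0,"translation":[0,0.3,2.6],"angular":[0,0,0]}]'

```text
time_s: 6.3
eef_pos: [0.4877, -0.2622, 0.0732]
orientation: [0.993, 0.115, -0.0, -0.0]
ft_force: [-2.1, 1.3, 3.4]
gripper_width: -0.0001
grip_force: 1.7
```

>>> jog_arm --motion '[{"jaw":0,"translation":[0,0,0.1],"angular":[0,0,0]},{"jaw":0,"translation":[0,0,0.2],"angular":[0,0,0]},{"jaw":0,"translation":[0,0,0.2],"angular":[0,0,0]},{"jaw":0,"translation":[0,0,0.2],"angular":[0,0,0]},{"jaw":0,"translation":[0,0,0.2],"angular":[0,0,0]}]'

```text
time_s: 6.8
eef_pos: [0.4877, -0.2622, 0.0713]
orientation: [0.993, 0.115, -0.0, -0.0]
ft_force: [-3.5, 1.6, 3.3]
gripper_width: 0.0
grip_force: 2.2
```

>>> jog_arm --motion '[{"jaw":0,"translation":[0,0,-1],"angular":[0,0,0]},{"jaw":0,"translation":[0,0,-3],"angular":[0,0,0]},{"jaw":0,"translation":[0,0,-6],"angular":[0,0,0]},{"jaw":0,"translation":[0,0,-9],"angular":[0,0,0]},{"jaw":0,"translation":[1.2,-4,-9],"angular":[0,0,0]}]'

```text
time_s: 7.3
eef_pos: [0.4954, -0.2265, 0.1681]
orientation: [0.994, 0.113, 0.006, 0.006]
ft_force: [0.9, 0.1, 1.5]
gripper_width: -0.0001
grip_force: 0.0
```

>>> jog_arm --motion '[{"jaw":0,"translation":[1.2,-4.1,0],"angular":[0,0,0]},{"jaw":0,"translation":[2.4,-8.2,0],"angular":[0,0,0]},{"jaw":0,"translation":[3.6,-12.3,0],"angular":[0,0,0]},{"jaw":0,"translation":[4.8,-16.4,0],"angular":[0,0,0]},{"jaw":0,"translation":[6,-20.4,0],"angular":[0,0,0]}]'

```text
time_s: 7.8
eef_pos: [0.503, -0.0066, 0.162]
orientation: [0.993, 0.115, 0.001, 0.0]
ft_force: [0.8, -0.2, -0.1]
gripper_width: -0.0
grip_force: 0.0
```

>>> jog_arm --motion '[{"jaw":0,"translation":[0,0,2],"angular":[0,0,0]},{"jaw":0,"translation":[0,0,4],"angular":[0,0,0]},{"jaw":0,"translation":[0,0,5.5],"angular":[0,0,0]},{"jaw":0,"translation":[0,0,6],"angular":[0,0,0]},{"jaw":0,"translation":[0,0,6],"angular":[0,0,0]}]'

```text
time_s: 8.3
eef_pos: [0.502, -0.0083, 0.1008]
orientation: [0.993, 0.115, -0.0, -0.0]
ft_force: [0.5, -0.0, 0.3]
gripper_width: -0.0004
grip_force: 0.0
```

Run:
```python
from h import *
a=env.capture("side")["img"]
cv2.imwrite("pics/pre3.png",cv2.resize(a[90:290,240:400],(480,600)))
```

```text
(no output)
```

View pics/pre3.png

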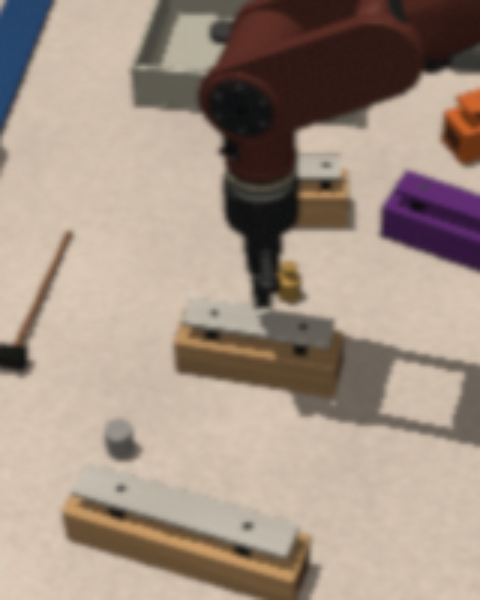

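The fingertip is over the middle of the middle bar at (262,300), and the other two chimes are undisturbed.

>>> jog_arm --motion '[{"jaw":0,"translation":[0,0,1.4],"angular":[0,0,0]},{"jaw":0,"translation":[0,0,2.1],"angular":[0,0,0]},{"jaw":0,"translation":[0,0,2.4],"angular":[0,0,0]},{"jaw":0,"translation":[0,0,2.7],"angular":[0,0,0]},{"jaw":0,"translation":[0,0,2.8],"angular":[0,0,0]}]'

```text
time_s: 8.85
eef_pos: [0.5017, -0.0084, 0.0732]
orientation: [0.993, 0.115, -0.001, -0.0]
ft_force: [-3.2, 0.2, 4.4]
gripper_width: 0.0
grip_force: 1.8
```

>>> jog_arm --motion '[{"jaw":0,"translation":[0,0,0.1],"angular":[0,0,0]},{"jaw":0,"translation":[0,0,0.2],"angular":[0,0,0]},{"jaw":0,"translation":[0,0,0.2],"angular":[0,0,0]},{"jaw":0,"translation":[0,0,0.2],"angular":[0,0,0]},{"jaw":0,"translation":[0,0,0.2],"angular":[0,0,0]}]'

```text
time_s: 9.35
eef_pos: [0.5022, -0.0083, 0.0714]
orientation: [0.993, 0.115, -0.0, -0.0]
ft_force: [-3.2, 0.0, 4.3]
gripper_width: -0.0001
grip_force: 2.2
```

>>> jog_arm --motion '[{"jaw":0,"translation":[0,0,-1],"angular":[0,0,0]},{"jaw":0,"translation":[0,0,-3],"angular":[0,0,0]},{"jaw":0,"translation":[0,0,-6],"angular":[0,0,0]},{"jaw":0,"translation":[0,0,-9],"angular":[0,0,0]},{"jaw":0,"translation":[0,0,-12],"angular":[0,0,0]}]'

```text
time_s: 9.85
eef_pos: [0.5031, -0.0082, 0.193]
orientation: [0.993, 0.115, 0.001, 0.0]
ft_force: [1.0, 0.5, 0.2]
gripper_width: -0.0002
grip_force: 0.0
```

>>> jog_arm --motion '[{"jaw":0,"translation":[0,0,-2],"angular":[0,0,0]},{"jaw":0,"translation":[0,0,-2],"angular":[0,0,0]},{"jaw":0,"translation":[0,0,-2],"angular":[0,0,0]},{"jaw":0,"translation":[0,0,-2],"angular":[0,0,0]},{"jaw":0,"translation":[0,0,-2],"angular":[0,0,0]}]'

```text
time_s: 10.35
eef_pos: [0.5011, -0.0081, 0.2093]
orientation: [0.993, 0.115, -0.002, -0.0]
ft_force: [0.2, 0.2, 0.1]
gripper_width: 0.0005
grip_force: 0.0
```

```bash
python3 -c "
from station import env
print(env.job_done())"
```

```text
the job is handed in; nothing more can be done
None
```

I tapped the long, short and middle bars in that order, each about 4–7 mm down at under 5 N, raised the hand clear, and handed the job in at about 10 s; no verdict came back.

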